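Pack the cooker's lid fittings into the caddy

TASK

Pack this cooker's four clean fittings into the steel caddy: the weight with the round stem into the round recess, the square plug into the square recess, the clamp bridge with two bosses lengthways into the long recess, and the sleeve over the post. Each must stand upright, fully down on the floor of its own place and let go. The weight with the cross-bar and the bridge with only one boss belong to another cooker: leave them where they are.

Things in the scene. Friction and masses are not known exactly. Their poses are not given: they have to be found in the camera images.
- weight: Relief-valve weight to be packed, bare steel: round base 44 mm across and 24 mm high, with one plain round upright grip stem on top, 20 mm across, from 24 to 56 mm height. Stands upright loose on the worktop, about 0.3 kg. Origin: centre of its underside, z up.
- plug: Drain plug to be packed, bare steel: square base 40 x 40 mm and 22 mm high, with a square upright grip stem on top, 22 x 22 mm, from 22 to 56 mm height, its sides parallel to the base's. Stands upright loose, about 0.3 kg. Origin: centre of its underside; x and y square to its sides, z up.
- sleeve: Sleeve to be packed, bare steel: plain open tube, 44 mm outside, 34 mm inside, 45 mm high, standing on end, loose, about 0.2 kg. Origin: centre of its lower end, z up along the tube.
- bridge: Clamp bridge to be packed, bare steel: bar 100 mm long (x), 20 mm wide (y), spanning from 20 to 34 mm height on two end feet (18 x 20 mm, 20 mm high), with TWO round upright bosses 28 mm across and 14 mm high on top, 38 mm either side of the middle. 104 mm long and 48 mm high overall, loose, about 0.25 kg, same either way round. Origin: under the bar's middle, level with the feet's undersides; z up.
- barweight: Look-alike weight that does not belong, leave it: the same 44 mm round steel base, 24 mm high, but topped by a level cross-bar 64 x 14 mm (along x), 54 mm high overall. Origin: centre of its underside.
- oneboss: Look-alike bridge that does not belong, leave it: the same 100 x 20 mm steel bar on two feet, but with only ONE such 28 mm boss, near its +x end. 48 mm high overall. Origin: at underside level below the bar's middle.
- nest_round: Fixed white plastic block 132 (x) x 84 mm (y), one of four filling the steel caddy two by two; which is where changes. Origin: centre of its underside. Round recess 64 mm across in its middle, recess floor 6 mm and block top 18 mm above the origin. The caddy's wall around the four blocks is 280 x 184 mm, its rim 28 mm above the worktop; low wire handles stick out 32 mm at its short ends.
- nest_square: Fixed white plastic block 132 (x) x 84 mm (y), one of four filling the steel caddy two by two; which is where changes. Origin: centre of its underside. Square recess 60 x 60 mm in its middle, square to the block; recess floor 6 mm and block top 18 mm above the origin.
- nest_long: Fixed white plastic block 132 (x) x 84 mm (y), one of four filling the steel caddy two by two; which is where changes. Origin: centre of its underside. Long recess 120 mm (x) by 40 mm (y) in its middle; recess floor 6 mm and block top 18 mm above the origin.
- nest_post: Fixed white plastic block 132 (x) x 84 mm (y), one of four filling the steel caddy two by two; which is where changes. Origin: centre of its underside. A flat plate 6 mm thick without recess, with an upright post 14 mm across in its middle, reaching 34 mm above the origin; a sleeve over the post stands on the plate.
There are look-alikes about, which are no part of the job. What is shaped like the nest_square but green or purple is not meant.

How it is judged (in metres and radians):
At the end, for the whole second after the job is handed in: Each of the four fittings is at rest, upright (0.12 rad), within 14 mm of the middle of its own nest, its underside 2 to 10 mm above the nest's origin; the bridge lies lengthways (0.3 rad) in the long recess; both look-alikes are within 30 mm of where they started (horizontal distance between weight and nest_round below 0.014 m and z of weight in the frame of nest_round between 0.002 and 0.01 m and angle between each of weight, plug, sleeve, bridge's own z axis and vertical below 0.12 rad and linear speed of each of weight, plug, sleeve, bridge below 0.02 m/s and angular speed of each of weight, plug, sleeve, bridge below 0.2 rad/s and horizontal distance between plug and nest_square below 0.014 m and z of plug in the frame of nest_square between 0.002 and 0.01 m and horizontal distance between sleeve and nest_post below 0.014 m and z of sleeve in the frame of nest_post between 0.002 and 0.01 m and horizontal distance between bridge and nest_long below 0.014 m and z of bridge in the frame of nest_long between 0.002 and 0.01 m and angle between the x axis of bridge and the x axis of nest_long, either way round below 0.3 rad and distance of each of barweight, oneboss from where it was at the start of the episode below 0.03 m); the robot touches nothing.
It fails at once if the look-alike weight with the cross-bar is moved from its place (distance of barweight from where it was at the start of the episode above 0.03 m).
It fails at once if the look-alike bridge with one boss is moved from its place (distance of oneboss from where it was at the start of the episode above 0.03 m).
It also fails if it takes over 112 s, if anything falls off the work surface, if the arm or the gripper's body presses on something with over 40 N, if the wrist force passes 120 N, or if a joint passes its speed limit or range.

ROBOT

A 6-joint arm with a two-finger parallel gripper is mounted at the origin on the work surface. World frame = base frame: x ahead of the robot, y to its left, z up, the work surface at z = 0. Lengths are in mm, angles in rad, forces in N, time in s.
With the tool pointing down it reaches from about 275 to 1000 mm from the base axis. Payload 8.4 kg.
Tool frame: the origin (TCP) lies midway between the tips of the shut fingers; the grasp point (between the pads) lies 19 mm behind it; z points along the fingers, y is the direction in which the jaws open and shut (so a half turn about z gives the same grasp; the last joint's range is limited). The gripper opens to 85 mm and grips with 20 to 120 N. Pads are 22 mm wide; open, the fingers measure 114 mm over their backs; the gripper's body (76 mm by 85 mm) begins 54 mm behind the grasp point. The pads swing forward as they close: fully open they stand 13 mm farther back than shut.
Start: joints at [-1.143, 0.353, 1.633, -0, 1.155, -0.002], TCP at [260.429, -568.159, 231.281] pointing down, gripper open.
Joint ranges: [-2.63, 2.63], [-0.92, 2.1], [0.06, 2.66], [-1.3, 4.44], [0, 2.69], [-3.02, 3.02]. Speed limits (rad/s): [2.22, 2.22, 2.79, 3.14, 3.14, 3.14].

INTERFACE

Orientations are given as [roll, pitch, yaw] about the fixed x, y, z axes, in that order (R = Rz(yaw) Ry(pitch) Rx(roll)).
In Python, from rig import * gives the robot as it stands.
- The arm moves only by the tool play_rows, never from a script. Its argument "moves" is a list of rows, each a list of 3 entries, a list of its own where there are three numbers: the shift along the tool's x, y, z in m, then the turn, a rotation vector about the tool's x, y, z in rad, then the opening in per cent of the stroke, from 0 (shut) to 100 (fully open). In form: [[[x, y, z], [rx, ry, rz], fingers], ...]. A call has 1 to 20 rows; each row shifts and turns the commanded pose from where the row before left it, along the tool's axes as they then stand; what a row does not reach is not made up. A row lasts 1/10 s, in which the tool goes at most 50 mm and 8.59 degrees, less where a joint would pass 70% of its speed; a pose out of reach is approached as far as the arm can. A call is refused whole if a number of a shift passes 0.05 or a number of a turn 0.15, either way. A call with a gripper value outside its range is refused whole. The fingers move at their own pace and stop on an object; "squeeze" is the grip in N (left out, the last holds). Time passes only in rows, so rows that do not move let the fingers close. It gives the time, the measured TCP pose, the force and the opening at its end, in the units of the state.
- sense(): the state, without advancing time (a new reading comes with each control period).
- grab_frame(name): name is "side" or "top"; returns a dict with "pixels" (400x640x3 uint8, red, green, blue), "intrinsics" (3x3 intrinsics, pixels), "distortion" ([k1, k2, p1, p2, k3] as OpenCV has them; the pictures are not rectified), "R" (3x3) and "t" (3): a world point X has camera coordinates R X + t. Camera axes: x right, y down, z forward; pixel columns grow to the right and rows downward; lengths in mm; the calibration is good to about 2 mm. A picture is of the moment at which its call begins. There is no depth.
- sign_off(): hands the job in, once; it reports no verdict.
The state is a dict: "clock": time; "qpos": joint angles; "qvel": joint speeds; "joint_efforts": joint torques, N m; "eef_pos": TCP position; "tcp_rot": TCP orientation; "contact_force": force on the tool from outside, world axes, zero at the start; "wrist_torque": the same for the moment, N m; "opening": opening from 0.0 (shut) to 1.0 (fully open).
Only numpy, scipy, OpenCV 4.12 (cv2) and the standard library are available. Lean on these libraries where they do the work, as an engineer would, in place of code of your own. Each camera call takes 0.05 s, during which the arm holds its last target. There are 200 camera calls.

## Working session

There is one attempt and no reset: what is moved stays moved. The work goes in short steps, Python scripts to look and compute and a tool call to move; the robot and the scene stay as the last step left them, time stands still between calls to the robot, and variables do not carry over. Pictures are saved under pics/ and viewed, about 12 in all and at most 16, crops included, and the job is handed in when it is done.

Besides the shell and the picture viewer there is one more tool, called after "Call:" as name([rows], argument=value, ...), one row to a line, values as JSON. play_rows: Moves the arm, as the interface text tells. Its arguments: {"type":"object","properties":{"moves":{"type":"array"},"squeeze":{"type":"number"}},"required":["moves"]}

```bash
ls; mkdir -p pics; python3 - <<'E'
from rig import *
import cv2,pickle
s=sense();print(s)
for n in("top","side"):
    f=grab_frame(n);pickle.dump(f,open(n+".pkl","wb"));cv2.imwrite(f"pics/{n}0.png",f["pixels"][:,:,::-1])
    print(n,f["intrinsics"],f["distortion"],f["R"],f["t"])
E
```

```text
pics
{'clock': 0.0, 'qpos': array([-1.14340807e+00,  3.53617985e-01,  1.63415275e+00,  5.31003312e-05,
        1.15519476e+00, -2.40573679e-03]), 'qvel': array([ 0.00026107, -0.00126945,  0.00080906,  0.00202386, -0.001688  ,
       -0.00127724]), 'joint_efforts': array([-2.28039979e-03, -6.05263209e+01, -3.42063296e+01,  1.60247691e-05,
        9.49440437e-03,  1.08192069e-06]), 'eef_pos': array([ 260.23866225, -567.71176041,  230.57255305]), 'tcp_rot': array([-3.14021993e+00, -5.18531793e-05,  4.29772486e-01]), 'contact_force': array([-0.12155281, -0.46921357,  0.0314282 ]), 'wrist_torque': array([ 0.0426694 , -0.03638258,  0.00443833]), 'opening': 1.0021684005916345}
top [[501.020812     0.         322.06957722]
 [  0.         501.020812   196.12144391]
 [  0.           0.           1.        ]] [0.01663633 0.         0.         0.         0.        ] [[-6.54639762e-03 -9.99978560e-01  1.57313336e-04]
 [-9.79720205e-01  6.38226990e-03 -2.00268787e-01]
 [ 2.00263489e-01 -1.46516216e-03 -9.79740980e-01]] [  37.01142319  478.72822178 1405.47496909]
side [[512.6705188    0.         315.84377639]
 [  0.         512.6705188  198.06216737]
 [  0.           0.           1.        ]] [-0.14172999  0.          0.          0.          0.        ] [[-0.99317712 -0.11601396 -0.01183113]
 [-0.07267528  0.69510079 -0.71522947]
 [ 0.09120043 -0.70948972 -0.69878954]] [ 456.54015462   21.31449549 1312.0423638 ]
```

View pics/top0.png

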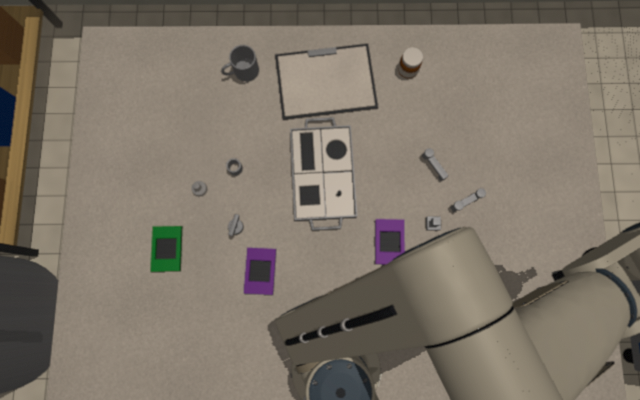

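View pics/side0.png

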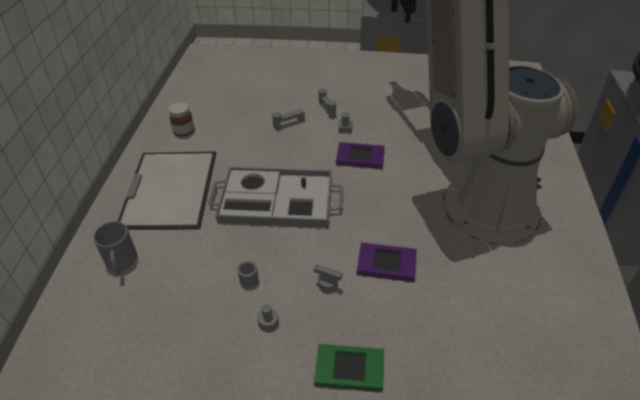

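The top view shows the caddy at (323,173), a weight at (199,188), a sleeve at (234,168), a bar-weight at (236,226), bridges at (435,164) and (468,200), and a plug at (433,222). I'll enlarge these to confirm which is which.

```bash
cat > h.py <<'E'
import numpy as np,cv2,pickle
def load(n): return pickle.load(open(n+".pkl","rb"))
def ray(f,p):
    n=cv2.undistortPoints(np.array([[p]],float),f["intrinsics"],np.array(f["distortion"])).ravel()
    R=np.array(f["R"]);return -R.T@f["t"],R.T@np.r_[n,1]
def at(f,p,z):
    c,d=ray(f,p);return (c+d*(z-c[2])/d[2])[:2]
def proj(f,X):
    return cv2.projectPoints(np.array(X,float).reshape(-1,1,3),cv2.Rodrigues(np.array(f["R"]))[0],np.array(f["t"],float),f["intrinsics"],np.array(f["distortion"]))[0].reshape(-1,2)
def crop(f,x0,y0,w,h,k): 
    return cv2.resize(f["pixels"][y0:y0+h,x0:x0+w,::-1],None,fx=k,fy=k,interpolation=cv2.INTER_CUBIC)
E
python3 - <<'E'
from h import *
f=load("top")
a=crop(f,180,150,80,96,5);b=crop(f,410,142,80,96,5)
cv2.imwrite("pics/c1.png",np.hstack([a,b]))
cv2.imwrite("pics/c2.png",crop(f,280,115,90,120,5))
E
```

```text
(no output)
```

View pics/c1.png

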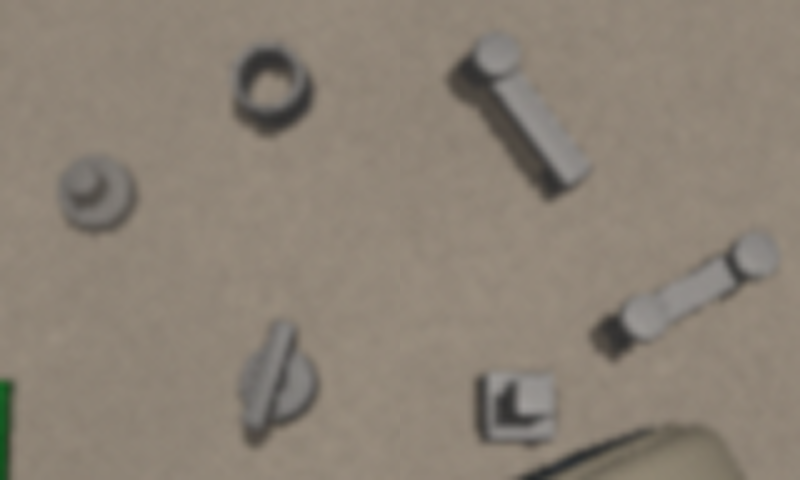

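View pics/c2.png

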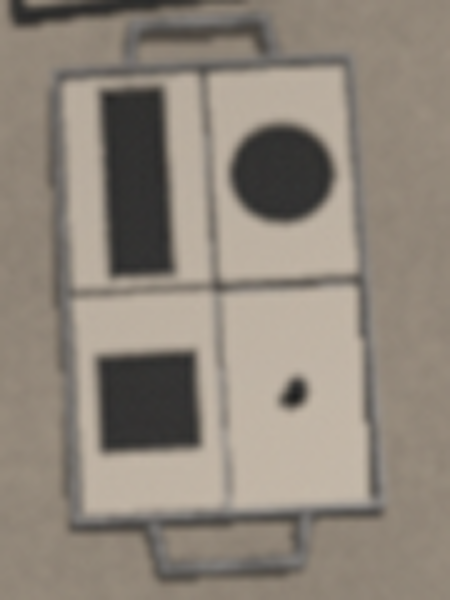

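The left crop shows a round-stemmed weight (top px ~199,188), a sleeve (234,167) and the cross-bar weight (236,226, leave). The right crop shows the one-boss bridge (435,164, leave), the two-boss bridge with bosses at (481,193) and (459,205), and the plug (433,222). In the caddy, the long recess is top-left, round top-right, square bottom-left and post bottom-right, and it is white, unlike the green and purple decoys. Next I'll compute poses and check them with a model overlay in both views.

```bash
cat > m.py <<'E'
from h import *
from scipy.optimize import least_squares
f=load("top")
L=lambda x,y:((x+.5)/5-.5+180,(y+.5)/5-.5+150)
Rr=lambda x,y:((x-400+.5)/5-.5+410,(y+.5)/5-.5+142)
C=lambda x,y:((x+.5)/5-.5+280,(y+.5)/5-.5+115)
print("cam",ray(f,(0,0))[0])
P={}
print("weight stem",at(f,L(87,182),56),"base",at(f,L(97.5,193),14))
print("sleeve",at(f,L(272,80),45))
print("plug stem",at(f,Rr(535,393),56),"base",at(f,Rr(520,405),20))
b1,b2=at(f,Rr(755,255),48),at(f,Rr(645,317),48)
print("bridge",b1,b2,np.linalg.norm(b1-b2),(b1+b2)/2,np.arctan2(*(b1-b2)[::-1]))
print("plug yaw pts",at(f,Rr(483,374),22),at(f,Rr(553,372),22))
# caddy
rim=[(55,68),(354,55),(383,508),(72,525)]   # +x+y, +x-y, -x-y, -x+y
S=[(1,1),(1,-1),(-1,-1),(-1,1)]
ctr={'long':(1,1,np.mean([(100,88),(163,86),(174,272),(110,276)],0),14),'round':(1,-1,(283,173),14),'square':(-1,1,np.mean([(98,355),(195,350),(200,447),(103,452)],0),14),'post':(-1,-1,(297,380),34)}
def pts(p):
    x,y,t,a,b=p;R=np.array([[np.cos(t),-np.sin(t)],[np.sin(t),np.cos(t)]])
    return np.array([R@(140*s,92*u)+(x,y) for s,u in S]),np.array([R@(a*s,b*u)+(x,y) for s,u,_,_ in ctr.values()])
mr=np.array([at(f,C(*p),28) for p in rim]);mc=np.array([at(f,C(*c),z) for _,_,c,z in ctr.values()])
r=least_squares(lambda p:np.r_[(pts(p)[0]-mr).ravel(),(pts(p)[1]-mc).ravel(),],[700,0,0,67,43])
print(r.x,r.fun.round(1));print(dict(zip(ctr,pts(r.x)[1].round(1))))
E
python3 m.py
```

```text
cam [ 187.79668181   36.01450568 1472.86992168]
weight stem [509.67977469 395.80204007] base [512.46381098 399.93504163]
sleeve [573.05143201 292.526599  ]
plug stem [ 405.09409269 -292.72585352] base [ 403.57472825 -291.94227194]
bridge [ 486.48055535 -426.26772587] [ 450.29882563 -360.3493998 ] 75.19536739622247 [ 468.38969049 -393.30856284] -1.0688078242383248
plug yaw pts [ 421.74316921 -270.79017728] [ 422.67421856 -311.79596104]
[5.59562057e+02 3.11654309e+01 4.50425100e-02 6.73475974e+01
 4.41101381e+01] [ 1.7  1.7  2.9 -1.   1.2 -1.7  1.8  0.6 -1.8 -0.4 -2.   0.1  0.   0.7
 -3.9  0.1]
{'long': array([624.9,  78.3]), 'round': array([628.8,  -9.9]), 'square': array([490.3,  72.2]), 'post': array([494.3, -15.9])}
```

```bash
cat > ov.py <<'E'
from h import *
def circ(x,y,r,z): 
    t=np.linspace(0,2*np.pi,40);return np.c_[x+r*np.cos(t),y+r*np.sin(t),0*t+z]
def rect(x,y,a,lx,ly,z,ox=0,oy=0):
    c,s=np.cos(a),np.sin(a);q=np.array([(1,1),(1,-1),(-1,-1),(-1,1),(1,1)])*[lx/2,ly/2]+[ox,oy]
    return np.c_[q@np.array([[c,s],[-s,c]])+[x,y],np.full(5,z)]
def shapes(w=(511,397.8),s=(573,292.5),p=(404.4,-292.3,-.02),b=(468.4,-393.3,-1.069),c=(559.6,31.2,.045)):
    S=[circ(*w,10,56),circ(*w,22,0),circ(*s,22,45),circ(*s,22,0),rect(*p,22,22,56),rect(*p,40,40,22),rect(*p,40,40,0),rect(*b,100,20,34)]
    for k in(-38,38):S.append(circ(b[0]+k*np.cos(b[2]),b[1]+k*np.sin(b[2]),14,48))
    S+=[rect(*c,280,184,28),rect(*c,120,40,18,67,43),rect(*c,60,60,18,-67,43)]
    R=lambda u,v:(c[0]+u*np.cos(c[2])-v*np.sin(c[2]),c[1]+u*np.sin(c[2])+v*np.cos(c[2]))
    S+=[circ(*R(67,-43),32,18),circ(*R(-67,-43),7,34),circ(*R(-67,-43),7,6)]
    return S
def over(f,x0,y0,w,h,k,S):
    im=crop(f,x0,y0,w,h,k)
    for q in S:
        u=((proj(f,q)+.5-[x0,y0])*k-.5)
        cv2.polylines(im,[np.round(u*8).astype(np.int32)],False,(0,0,255),1,cv2.LINE_AA,3)
    return im
if __name__=="__main__":
    t,s=load("top"),load("side");S=shapes()
    A=np.hstack([over(t,185,150,60,60,4,S),over(t,410,175,80,60,4,S),over(t,285,120,80,60,3,S).repeat(1,0)[:240,:240] if 0 else over(t,425,170,1,60,4,S)])
    B=np.hstack([over(s,225,250,60,80,4,S),over(s,265,80,100,80,4,S)[:, :400]])
    C=np.hstack([over(t,285,120,75,110,4,S)[:], ])
    D=over(s,205,155,145,80,4,S)
    H=np.zeros((600,800,3),np.uint8)
    top=over(t,185,150,60,60,3,S);H[:180,:180]=top
    H[:180,190:430]=over(t,410,175,80,60,3,S)
    H[:330,500:725]=over(t,285,120,75,110,3,S)
    H[190:430,0:180]=over(s,225,250,60,80,3,S)
    H[190:430,190:490]=over(s,265,85,100,80,3,S)
    H[340:580,365:800]=over(s,205,155,145,80,3,S)
    cv2.imwrite("pics/ov1.png",H)
E
python3 ov.py
```

```text
(no output)
```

View pics/ov1.png

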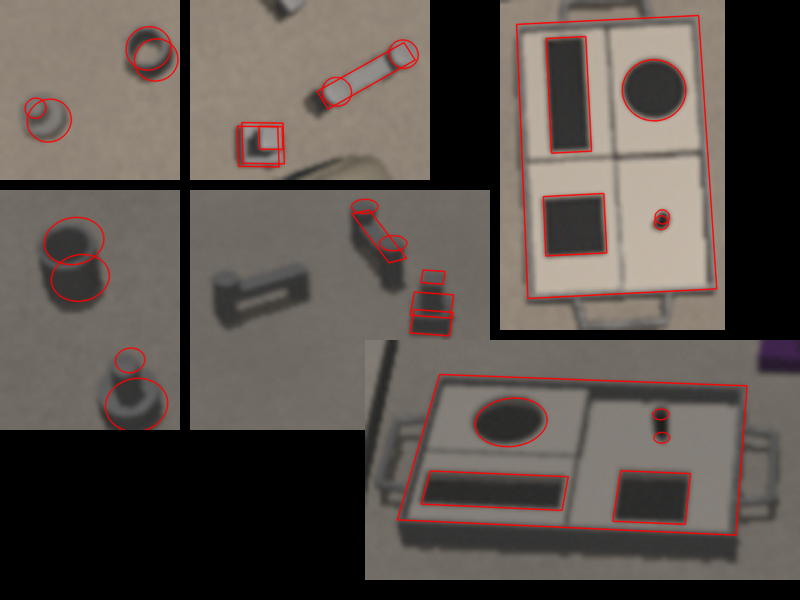

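```bash
python3 - <<'E'
from h import *
t,s=load("top"),load("side")
H=np.zeros((600,800,3),np.uint8)
H[:560,:400]=cv2.convertScaleAbs(crop(s,235,258,50,70,8),alpha=1.7)
H[:400,400:800]=cv2.convertScaleAbs(crop(s,308,85,50,50,8),alpha=1.7)
cv2.imwrite("pics/s1.png",H)
H=np.zeros((600,800,3),np.uint8)
H[:560,:]=cv2.convertScaleAbs(crop(t,185,150,80,56,10),alpha=1.3)
cv2.imwrite("pics/t1.png",H)
E
```

```text
(no output)
```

View pics/s1.png

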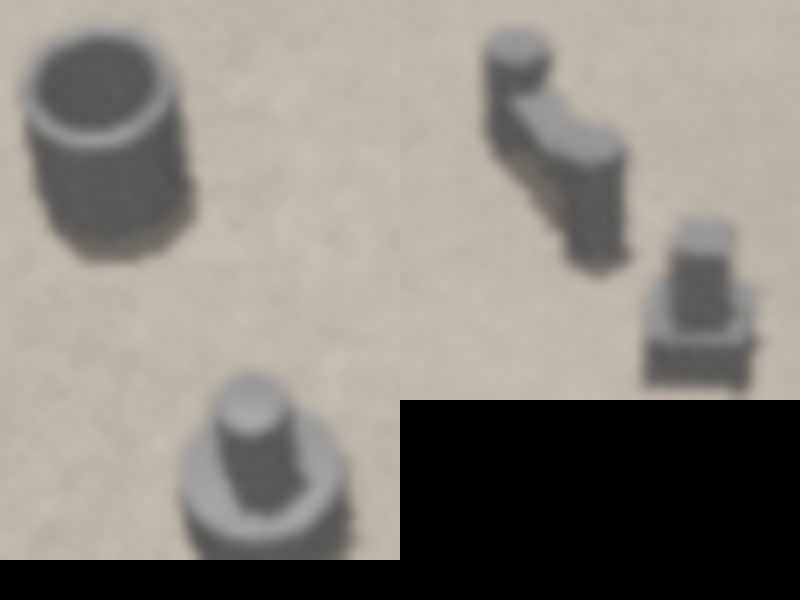

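View pics/t1.png

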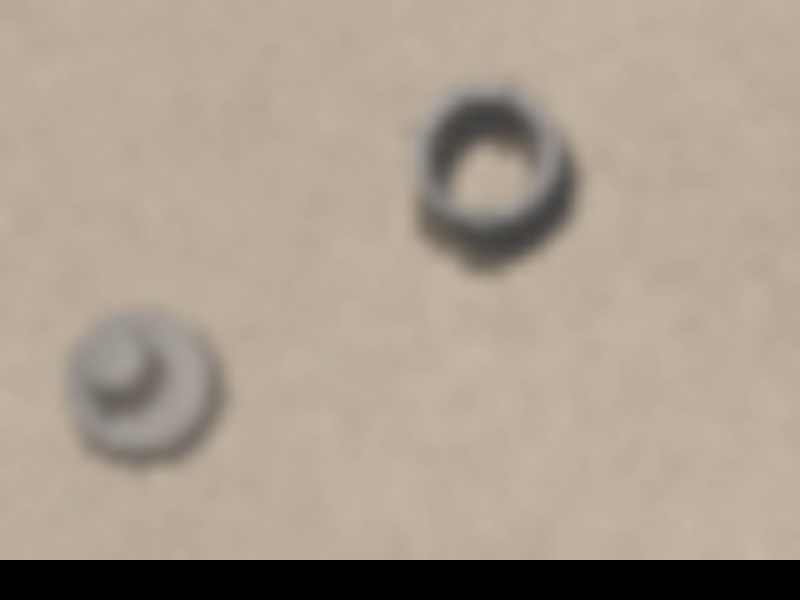

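```bash
python3 - <<'E'
from h import *
t,s=load("top"),load("side")
A=lambda x,y:((x+.5)/8-.5+235,(y+.5)/8-.5+258)
B=lambda x,y:((x-400+.5)/8-.5+308,(y+.5)/8-.5+85)
T=lambda x,y:((x+.5)/10-.5+185,(y+.5)/10-.5+150)
for n,f,p,z in [("sleeve",t,T(488,155),45),("sleeve",s,A(99,88),45),("wstem",t,T(122,362),56),("wstem",s,A(252,403),56),("wbase",t,T(143,383),24),("wbase",s,A(264,479),24),
 ("boss far",s,B(518,53),48),("boss near",s,B(590,148),48),("plugstem",s,B(705,235),56)]:
    print(n,at(f,p,z).round(1))
E
```

```text
sleeve [574.7 294.5]
sleeve [576.8 298.9]
wstem [510.4 396.6]
wstem [514.  402.2]
wbase [511.3 398.2]
wbase [513.1 404.4]
boss far [ 487.4 -419.4]
boss near [ 452.6 -355.1]
plugstem [ 403.7 -290.2]
```

Call:
play_rows([
  [[0,0,0],[0,0,0.1075],100],
  [[0,0,0],[0,0,0.1075],100],
  [[0,0,0],[0,0,0.1075],100],
  [[0,0,0],[0,0,0.1075],100],
  [[0.012,-0.023,0.0083],[0,0,0],100],
  [[0.012,-0.023,0.0083],[0,0,0],100],
  [[0.012,-0.023,0.0083],[0,0,0],100],
  [[0.012,-0.023,0.0083],[0,0,0],100],
  [[0.012,-0.023,0.0083],[0,0,0],100],
  [[0.012,-0.023,0.0083],[0,0,0],100],
  [[0.012,-0.023,0.0083],[0,0,0],100],
  [[0.012,-0.023,0.0083],[0,0,0],100],
  [[0.012,-0.023,0.0083],[0,0,0],100],
  [[0.012,-0.023,0.0083],[0,0,0],100],
  [[0.012,-0.023,0.0083],[0,0,0],70],
  [[0.012,-0.023,0.0083],[0,0,0],70],
  [[0,0,0],[0,0,0],70],
  [[0,0,0],[0,0,0],70],
], squeeze=50)

```text
clock: 1.9
eef_pos: [404.4, -291.9, 131.5]
tcp_rot: [-3.141, 0.001, 0.001]
contact_force: [0.9, -1.3, 0.3]
opening: 0.702
```

Call:
play_rows([
  [[0,0,0.015],[0,0,0],70],
  [[0,0,0.015],[0,0,0],70],
  [[0,0,0.015],[0,0,0],70],
  [[0,0,0.015],[0,0,0],70],
  [[0,0,0.015],[0,0,0],70],
  [[0,0,0.015],[0,0,0],70],
  [[0,0,0.014],[0,0,0],70],
  [[0,0,0],[0,0,0],70],
  [[0,0,0],[0,0,0],0],
  [[0,0,0],[0,0,0],0],
  [[0,0,0],[0,0,0],0],
  [[0,0,0],[0,0,0],0],
  [[0,0,0],[0,0,0],0],
  [[0,0,0],[0,0,0],0],
  [[0,0,0],[0,0,0],0],
])

```text
clock: 3.4
eef_pos: [404.9, -292.7, 28.6]
tcp_rot: [3.14, -0.001, 0.0]
contact_force: [-1.8, -1.1, 6.9]
opening: 0.251
```

Call:
play_rows([
  [[0,0,-0.01],[0,0,0],0],
  [[0,0,-0.02],[0,0,0],0],
  [[0,0,-0.02],[0,0,0],0],
  [[0,0,-0.02],[0,0,0],0],
  [[0,-0.01,-0.02],[0,0,0],0],
  [[0.006,-0.0253,0],[0,0,0],0],
  [[0.006,-0.0253,0],[0,0,0],0],
  [[0.006,-0.0253,0],[0,0,0],0],
  [[0.006,-0.0253,0],[0,0,0],0],
  [[0.006,-0.0253,0],[0,0,0],0],
  [[0.006,-0.0253,0],[0,0,0],0],
  [[0.006,-0.0253,0],[0,0,0],0],
  [[0.006,-0.0253,0],[0,0,0],0],
  [[0.006,-0.0253,0],[0,0,0],0],
  [[0.006,-0.0253,0],[0,0,0],0],
  [[0.006,-0.0253,0],[0,0,0],0],
  [[0.006,-0.0253,0],[0,0,0],0],
  [[0.006,-0.0253,0],[0,0,0],0],
  [[0.006,-0.0253,0],[0,0,0],0],
])

```text
clock: 5.3
eef_pos: [488.3, 73.1, 118.1]
tcp_rot: [-3.142, 0.0, 0.0]
contact_force: [1.3, -0.0, -4.0]
opening: 0.248
```

Call:
play_rows([
  [[0,0,0],[0,0,0],0],
  [[0,0,0],[0,0,0],0],
])

```text
clock: 5.5
eef_pos: [488.2, 72.3, 117.9]
tcp_rot: [3.141, 0.0, 0.001]
contact_force: [-1.1, -0.3, -3.9]
opening: 0.247
```

Call:
play_rows([
  [[0.002,0,0.0115],[0,0,0],0],
  [[0,0,0.0115],[0,0,0],0],
  [[0,0,0.0115],[0,0,0],0],
  [[0,0,0.0115],[0,0,0],0],
  [[0,0,0.0115],[0,0,0],0],
  [[0,0,0.0115],[0,0,0],0],
  [[0,0,0.01],[0,0,0],0],
  [[0,0,0.002],[0,0,0],0],
  [[0,0,0.001],[0,0,0],0],
  [[0,0,0],[0,0,0],0],
  [[0,0,0],[0,0,0],0],
])

```text
clock: 6.6
eef_pos: [490.7, 72.1, 37.3]
tcp_rot: [-3.142, -0.0, -0.0]
contact_force: [-9.5, -1.9, 29.7]
opening: 0.244
```

Call:
play_rows([
  [[0,0,0],[0,0,0],60],
  [[0,0,0],[0,0,0],60],
  [[0,0,0],[0,0,0],60],
  [[0,0,0],[0,0,0],60],
  [[0,0,-0.01],[0,0,0],60],
  [[0,0,-0.02],[0,0,0],60],
  [[0,0,-0.02],[0,0,0],60],
  [[0,0,-0.02],[0,0,0],60],
  [[0,0,-0.025],[0,0,0],60],
  [[0,0,0],[0,0,0],60],
])

```text
clock: 7.6
eef_pos: [492.7, 72.3, 134.1]
tcp_rot: [-3.141, -0.005, -0.0]
contact_force: [0.8, 0.5, -0.2]
opening: 0.597
```

Call:
play_rows([
  [[0.0014,-0.0219,0],[0,0,0],60],
  [[0.0014,-0.0219,0],[0,0,0],60],
  [[0.0014,-0.0219,0],[0,0,0],60],
  [[0.0014,-0.0219,0],[0,0,0],60],
  [[0.0014,-0.0219,0],[0,0,0],60],
  [[0.0014,-0.0219,0],[0,0,0],60],
  [[0.0014,-0.0219,0],[0,0,0],60],
  [[0.0014,-0.0219,0],[0,0,0],60],
  [[0.0014,-0.0219,0],[0,0,0],60],
  [[0.0014,-0.0219,0],[0,0,0],60],
  [[0.0014,-0.0219,0],[0,0,0],60],
  [[0.0014,-0.0219,0],[0,0,0],60],
  [[0.0014,-0.0219,0],[0,0,0],60],
  [[0.0014,-0.0219,0],[0,0,0],60],
  [[0.0014,-0.0219,0],[0,0,0],60],
  [[0,0,0],[0,0,0],60],
  [[0,0,0],[0,0,0],60],
])

```text
clock: 9.3
eef_pos: [511.2, 400.6, 130.2]
tcp_rot: [3.141, 0.001, 0.001]
contact_force: [-0.2, -0.4, 0.2]
opening: 0.599
```

```bash
python3 - <<'E'
from rig import *
from h import *
print(sense()["eef_pos"])
t=grab_frame("top");s=grab_frame("side")
H=np.zeros((600,800,3),np.uint8)
H[:480,:360]=cv2.convertScaleAbs(crop(t,280,115,90,120,4),alpha=1.2)
H[:360,360:]=cv2.convertScaleAbs(crop(s,205,160,110,90,4),alpha=1.6)
H[360:600,360:]=cv2.convertScaleAbs(crop(s,230,245,110,60,4),alpha=1.6)
cv2.imwrite("pics/p1.png",H)
E
```

```text
[511.2417158  400.63037795 130.22521027]
```

View pics/p1.png

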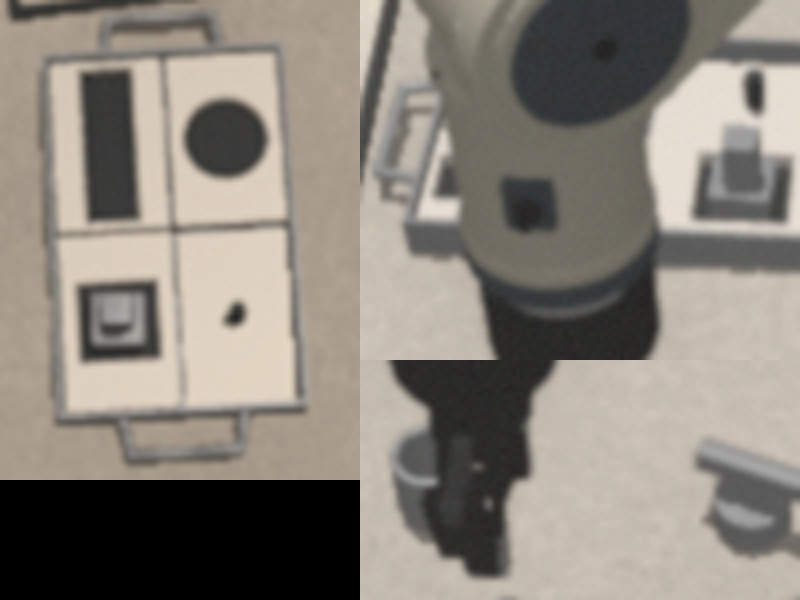

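The plug sits upright and centred in the square recess (crop px 118,320). Next is the weight.

Call:
play_rows([
  [[0,0,0.015],[0,0,0],60],
  [[0,0,0.015],[0,0,0],60],
  [[0,0,0.015],[0,0,0],60],
  [[0,0,0.015],[0,0,0],60],
  [[0,0,0.015],[0,0,0],60],
  [[0,0,0.015],[0,0,0],60],
  [[0,0,0.01],[0,0,0],60],
  [[0,0,0],[0,0,0],60],
  [[0,0,0],[0,0,0],0],
  [[0,0,0],[0,0,0],0],
  [[0,0,0],[0,0,0],0],
  [[0,0,0],[0,0,0],0],
  [[0,0,0],[0,0,0],0],
  [[0,0,0],[0,0,0],0],
  [[0,0,0],[0,0,0],0],
])

```text
clock: 10.9
eef_pos: [512.1, 400.8, 31.5]
tcp_rot: [-3.141, -0.001, -0.0]
contact_force: [-1.3, -1.2, 6.2]
opening: 0.213
```

Call:
play_rows([
  [[0,0,-0.01],[0,0,0],0],
  [[0,0,-0.02],[0,0,0],0],
  [[0,0,-0.02],[0,0,0],0],
  [[0,0,-0.02],[0,0,0],0],
  [[0,0,-0.02],[0,0,0],0],
  [[0.0078,0.0274,0],[0,0,0],0],
  [[0.0078,0.0274,0],[0,0,0],0],
  [[0.0078,0.0274,0],[0,0,0],0],
  [[0.0078,0.0274,0],[0,0,0],0],
  [[0.0078,0.0274,0],[0,0,0],0],
  [[0.0078,0.0274,0],[0,0,0],0],
  [[0.0078,0.0274,0],[0,0,0],0],
  [[0.0078,0.0274,0],[0,0,0],0],
  [[0.0078,0.0274,0],[0,0,0],0],
  [[0.0078,0.0274,0],[0,0,0],0],
  [[0.0078,0.0274,0],[0,0,0],0],
  [[0.0078,0.0274,0],[0,0,0],0],
  [[0.0078,0.0274,0],[0,0,0],0],
  [[0.0078,0.0274,0],[0,0,0],0],
  [[0.0078,0.0274,0],[0,0,0],0],
])

```text
clock: 12.9
eef_pos: [628.4, -11.6, 120.9]
tcp_rot: [-3.141, 0.0, -0.0]
contact_force: [0.6, 1.0, -2.2]
opening: 0.22
```

Call:
play_rows([
  [[0,0,0.01],[0,0,0],0],
  [[0,0,0.01],[0,0,0],0],
  [[0,0,0],[0,0,0],0],
])

```text
clock: 13.2
eef_pos: [626.7, -9.8, 98.8]
tcp_rot: [-3.141, 0.004, -0.0]
contact_force: [-0.9, 1.0, -2.6]
opening: 0.213
```

Call:
play_rows([
  [[0.001,0,0.01],[0,0,0],0],
  [[0,0,0.01],[0,0,0],0],
  [[0,0,0.01],[0,0,0],0],
  [[0,0,0.01],[0,0,0],0],
  [[0,0,0.01],[0,0,0],0],
  [[0,0,0.008],[0,0,0],0],
  [[0,0,0.002],[0,0,0],0],
  [[0,0,0.001],[0,0,0],0],
  [[0,0,0],[0,0,0],0],
])

```text
clock: 14.1
eef_pos: [629.3, -10.5, 40.6]
tcp_rot: [-3.142, 0.001, -0.0]
contact_force: [-5.7, 0.2, 12.6]
opening: 0.209
```

Call:
play_rows([
  [[0,0,0],[0,0,0],60],
  [[0,0,0],[0,0,0],60],
  [[0,0,0],[0,0,0],60],
  [[0,0,0],[0,0,0],60],
  [[0,0,-0.01],[0,0,0],60],
  [[0,0,-0.02],[0,0,0],60],
  [[0,0,-0.02],[0,0,0],60],
  [[0,0,-0.02],[0,0,0],60],
  [[0,0,-0.02],[0,0,0],60],
  [[0,0,0],[0,0,0],60],
])

```text
clock: 15.1
eef_pos: [631.6, -10.5, 133.2]
tcp_rot: [3.142, -0.005, -0.0]
contact_force: [-0.3, 0.6, -0.3]
opening: 0.595
```

Call:
play_rows([
  [[-0.0038,-0.0219,0],[0,0,0],95],
  [[-0.0038,-0.0219,0],[0,0,0],95],
  [[-0.0038,-0.0219,0],[0,0,0],95],
  [[-0.0038,-0.0219,0],[0,0,0],95],
  [[-0.0038,-0.0219,0],[0,0,0],95],
  [[-0.0038,-0.0219,0],[0,0,0],95],
  [[-0.0038,-0.0219,0],[0,0,0],95],
  [[-0.0038,-0.0219,0],[0,0,0],95],
  [[-0.0038,-0.0219,0],[0,0,0],95],
  [[-0.0038,-0.0219,0],[0,0,0],95],
  [[-0.0038,-0.0219,0],[0,0,0],95],
  [[-0.0038,-0.0219,0],[0,0,0],95],
  [[-0.0038,-0.0219,0],[0,0,0],95],
  [[-0.0038,-0.0219,0],[0,0,0],95],
  [[0,0,0],[0,0,0],95],
  [[0,0,0],[0,0,0],95],
])

```text
clock: 16.7
eef_pos: [576.0, 296.0, 129.1]
tcp_rot: [3.141, 0.001, 0.001]
contact_force: [0.1, 0.1, 0.8]
opening: 0.95
```

Call:
play_rows([
  [[0,0,0.015],[0,0,0],95],
  [[0,0,0.015],[0,0,0],95],
  [[0,0,0.015],[0,0,0],95],
  [[0,0,0.015],[0,0,0],95],
  [[0,0,0.015],[0,0,0],95],
  [[0,0,0.015],[0,0,0],95],
  [[0,0,0.015],[0,0,0],95],
  [[0,0,0.002],[0,0,0],95],
  [[0,0,0],[0,0,0],0],
  [[0,0,0],[0,0,0],0],
  [[0,0,0],[0,0,0],0],
  [[0,0,0],[0,0,0],0],
  [[0,0,0],[0,0,0],0],
  [[0,0,0],[0,0,0],0],
  [[0,0,0],[0,0,0],0],
])

```text
clock: 18.2
eef_pos: [577.0, 296.3, 24.0]
tcp_rot: [-3.141, -0.001, -0.0]
contact_force: [-0.8, -0.8, 6.4]
opening: 0.501
```

Call:
play_rows([
  [[0,0,-0.01],[0,0,0],0],
  [[0,0,-0.02],[0,0,0],0],
  [[0,0,-0.02],[0,0,0],0],
  [[0,0,-0.025],[0,0,0],0],
  [[0,0,-0.025],[0,0,0],0],
  [[-0.0059,0.0223,0],[0,0,0],0],
  [[-0.0059,0.0223,0],[0,0,0],0],
  [[-0.0059,0.0223,0],[0,0,0],0],
  [[-0.0059,0.0223,0],[0,0,0],0],
  [[-0.0059,0.0223,0],[0,0,0],0],
  [[-0.0059,0.0223,0],[0,0,0],0],
  [[-0.0059,0.0223,0],[0,0,0],0],
  [[-0.0059,0.0223,0],[0,0,0],0],
  [[-0.0059,0.0223,0],[0,0,0],0],
  [[-0.0059,0.0223,0],[0,0,0],0],
  [[-0.0059,0.0223,0],[0,0,0],0],
  [[-0.0059,0.0223,0],[0,0,0],0],
  [[-0.0059,0.0223,0],[0,0,0],0],
  [[-0.0059,0.0223,0],[0,0,0],0],
  [[0,0,0],[0,0,0],0],
])

```text
clock: 20.2
eef_pos: [493.0, -17.9, 123.2]
tcp_rot: [3.141, 0.0, -0.002]
contact_force: [-0.1, -1.0, -2.3]
opening: 0.497
```

Call:
play_rows([
  [[0,0,0],[0,0,0],0],
  [[0,0,0],[0,0,0],0],
])

```text
clock: 20.4
eef_pos: [494.1, -15.6, 123.0]
tcp_rot: [-3.141, -0.001, -0.0]
contact_force: [-0.0, 0.0, -1.9]
opening: 0.503
```

Call:
play_rows([
  [[0.001,0,0.015],[0,0,0],0],
  [[0.001,0,0.015],[0,0,0],0],
  [[0,0,0.012],[0,0,0],0],
  [[0,0,0.012],[0,0,0],0],
  [[0,0,0.012],[0,0,0],0],
  [[0,0,0.012],[0,0,0],0],
  [[0,0,0.01],[0,0,0],0],
  [[0,0,0.002],[0,0,0],0],
  [[0,0,0.001],[0,0,0],0],
  [[0,0,0],[0,0,0],0],
])

```text
clock: 21.4
eef_pos: [495.7, -16.0, 32.9]
tcp_rot: [-3.141, 0.0, -0.001]
contact_force: [-8.8, 2.3, 25.3]
opening: 0.497
```

Call:
play_rows([
  [[0,0,0],[0,0,0],72],
  [[0,0,0],[0,0,0],72],
  [[0,0,0],[0,0,0],72],
  [[0,0,0],[0,0,0],72],
  [[0,0,-0.01],[0,0,0],72],
  [[0,0,-0.02],[0,0,0],72],
  [[0,0,-0.02],[0,0,0],72],
  [[0,0,-0.025],[0,0,0],72],
  [[0,0,-0.025],[0,0,0],72],
  [[0,0,0],[0,0,0],72],
])

```text
clock: 22.4
eef_pos: [498.0, -16.2, 135.3]
tcp_rot: [3.141, -0.006, -0.0]
contact_force: [0.7, 0.2, 0.1]
opening: 0.72
```

Call:
play_rows([
  [[-0.0018,0.025,0],[0,0,0],72],
  [[-0.0018,0.025,0],[0,0,0],72],
  [[-0.0018,0.025,0],[0,0,0],72],
  [[-0.0018,0.025,0],[0,0,0],72],
  [[-0.0018,0.025,0],[0,0,0],72],
  [[-0.0018,0.025,0],[0,0,0],72],
  [[-0.0018,0.025,0],[0,0,0],72],
  [[-0.0018,0.025,0],[0,0,0],72],
  [[-0.0018,0.025,0],[0,0,0],72],
  [[-0.0018,0.025,0],[0,0,0],60],
  [[-0.0018,0.025,0],[0,0,0],60],
  [[-0.0018,0.025,0],[0,0,0],60],
  [[-0.0018,0.025,0],[0,0,0],60],
  [[-0.0018,0.025,0],[0,0,0],60],
  [[-0.0018,0.0255,0],[0,0,0],60],
])

```text
clock: 23.9
eef_pos: [468.2, -392.4, 131.3]
tcp_rot: [-3.141, 0.001, -0.0]
contact_force: [0.6, -0.0, -0.0]
opening: 0.599
```

Call:
play_rows([
  [[0,0,0],[0,0,0.1188],60],
  [[0,0,0],[0,0,0.1188],60],
  [[0,0,0],[0,0,0.1188],60],
  [[0,0,0],[0,0,0.1188],60],
  [[0,0,0],[0,0,0.1188],60],
  [[0,0,0],[0,0,0.1188],60],
  [[0,0,0],[0,0,0.1188],60],
  [[0,0,0],[0,0,0.1188],60],
  [[0,0,0],[0,0,0.1188],60],
  [[0,0,0],[0,0,0],60],
  [[0,0,0],[0,0,0],60],
])

```text
clock: 25.0
eef_pos: [468.5, -391.5, 131.4]
tcp_rot: [3.141, 0.0, -1.066]
contact_force: [0.4, 0.3, -0.3]
opening: 0.6
```

```bash
python3 - <<'E'
from rig import *
from h import *
print(sense()["eef_pos"])
t=grab_frame("top");s=grab_frame("side")
H=np.zeros((600,800,3),np.uint8)
H[:440,:300]=cv2.convertScaleAbs(crop(t,285,120,75,110,4),alpha=1.2)
H[:330,300:]=cv2.convertScaleAbs(crop(s,210,150,125,82,4)[:330,:500],alpha=1.6) if 0 else cv2.resize(cv2.convertScaleAbs(crop(s,210,150,125,82,4),alpha=1.6),(500,330))
H[330:600,300:700]=cv2.resize(cv2.convertScaleAbs(crop(s,265,75,100,67,4),alpha=1.6),(400,270))
cv2.imwrite("pics/p2.png",H)
E
```

```text
[ 468.47785867 -391.46798713  131.4247351 ]
```

View pics/p2.png

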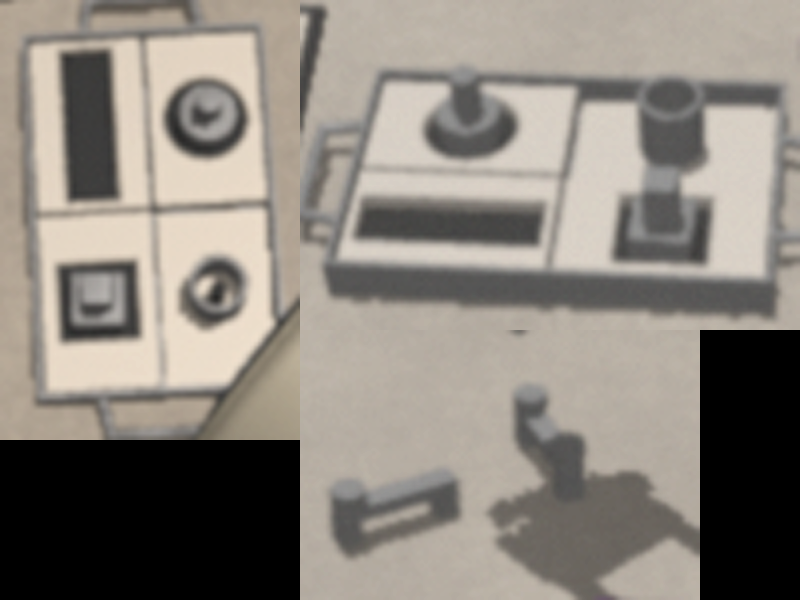

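The weight, sleeve and plug all stand upright in their nests, and the two-boss bridge (crop px 550,440) and one-boss bridge are unmoved. Next I'll grip the bridge bar.

Call:
play_rows([
  [[0,0,0.016],[0,0,0],60],
  [[0,0,0.016],[0,0,0],60],
  [[0,0,0.016],[0,0,0],60],
  [[0,0,0.016],[0,0,0],60],
  [[0,0,0.016],[0,0,0],60],
  [[0,0,0.016],[0,0,0],60],
  [[0,0,0.014],[0,0,0],60],
  [[0,0,0.005],[0,0,0],60],
  [[0,0,0],[0,0,0],60],
  [[0,0,0],[0,0,0],0],
  [[0,0,0],[0,0,0],0],
  [[0,0,0],[0,0,0],0],
  [[0,0,0],[0,0,0],0],
  [[0,0,0],[0,0,0],0],
  [[0,0,0],[0,0,0],0],
])

```text
clock: 26.6
eef_pos: [469.3, -392.0, 17.6]
tcp_rot: [-3.141, -0.001, -1.07]
contact_force: [0.7, 1.0, 7.0]
opening: 0.22
```

Call:
play_rows([
  [[0,0,-0.01],[0,0,0],0],
  [[0,0,-0.02],[0,0,0],0],
  [[0,0,-0.02],[0,0,0],0],
  [[0,0,-0.02],[0,0,0],0],
  [[0,0,-0.025],[0,0,0],0],
  [[0,0,-0.025],[0,0,0],0],
  [[0,0,0],[0,0,-0.1115],0],
  [[0,0,0],[0,0,-0.1115],0],
  [[0,0,0],[0,0,-0.1115],0],
  [[0,0,0],[0,0,-0.1115],0],
  [[0,0,0],[0,0,-0.1115],0],
  [[0,0,0],[0,0,-0.1115],0],
  [[0,0,0],[0,0,-0.1115],0],
  [[0,0,0],[0,0,-0.1115],0],
  [[0,0,0],[0,0,-0.1115],0],
  [[0,0,0],[0,0,-0.1115],0],
  [[0,0,0],[0,0,0],0],
  [[0,0,0],[0,0,0],0],
])

```text
clock: 28.4
eef_pos: [468.4, -391.5, 136.8]
tcp_rot: [-3.141, 0.0, 0.042]
contact_force: [0.3, -0.1, -3.0]
opening: 0.219
```

Call:
play_rows([
  [[0.0098,-0.0257,0],[0,0,0],0],
  [[0.0098,-0.0257,0],[0,0,0],0],
  [[0.0098,-0.0257,0],[0,0,0],0],
  [[0.0098,-0.0257,0],[0,0,0],0],
  [[0.0098,-0.0257,0],[0,0,0],0],
  [[0.0098,-0.0257,0],[0,0,0],0],
  [[0.0098,-0.0257,0],[0,0,0],0],
  [[0.0098,-0.0257,0],[0,0,0],0],
  [[0.0098,-0.0257,0],[0,0,0],0],
  [[0.0098,-0.0257,0],[0,0,0],0],
  [[0.0098,-0.0257,0],[0,0,0],0],
  [[0.0098,-0.0257,0],[0,0,0],0],
  [[0.0098,-0.0257,0],[0,0,0],0],
  [[0.0098,-0.0257,0],[0,0,0],0],
  [[0.0098,-0.0257,0],[0,0,0],0],
  [[0.0098,-0.0257,0],[0,0,0],0],
  [[0.0098,-0.0257,0],[0,0,0],0],
  [[0.0098,-0.0257,0],[0,0,0],0],
  [[0,0,0],[0,0,0],0],
  [[0,0,0],[0,0,0],0],
])

```text
clock: 30.4
eef_pos: [623.5, 78.9, 136.6]
tcp_rot: [3.141, 0.001, 0.045]
contact_force: [0.0, -0.3, -3.0]
opening: 0.213
```

```bash
python3 - <<'E'
from rig import *
from h import *
q=sense();print(q["eef_pos"],q["tcp_rot"])
t=grab_frame("top");s=grab_frame("side")
H=np.zeros((600,800,3),np.uint8)
H[:440,:300]=cv2.convertScaleAbs(crop(t,285,120,75,110,4),alpha=1.2)
H[:600,300:]=cv2.convertScaleAbs(crop(s,195,115,125,150,4),alpha=1.6)
cv2.imwrite("pics/p3.png",H)
E
```

```text
[623.54344559  78.93028882 136.55354997] [3.14132194e+00 5.37042853e-04 4.49726506e-02]
```

View pics/p3.png

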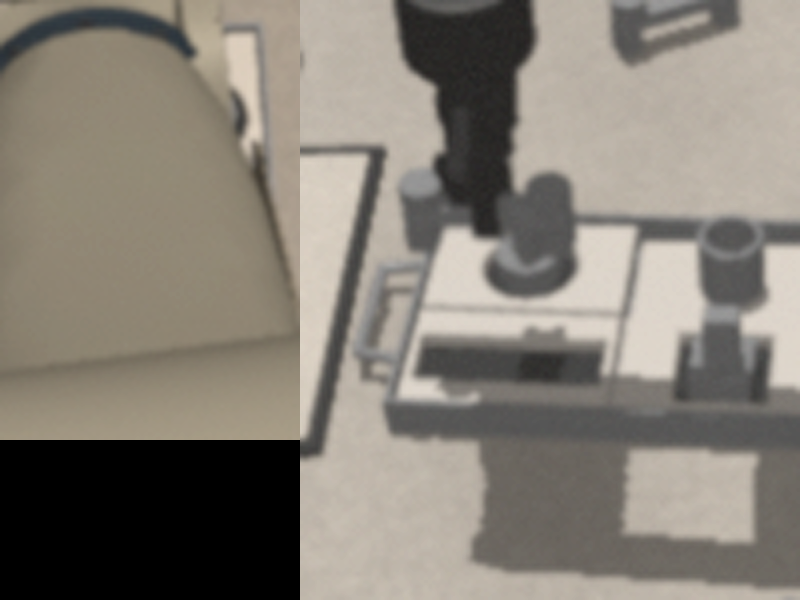

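```bash
python3 - <<'E'
from h import *
s=load("side")
print(proj(s,[[661.5,80.6,167],[585.5,77.2,167]]), [at(s,p,167) for p in [(225,160.4),(257,160.5)]])
E
```

```text
[[225.72842985 159.68873744]
 [257.64290757 160.79465571]] [array([662.59007828,  83.30661766]), array([587.21632678,  76.29882413])]
```

Call:
play_rows([
  [[0,0,0.015],[0,0,0],0],
  [[0,0,0.015],[0,0,0],0],
  [[0,0,0.015],[0,0,0],0],
  [[0,0,0.015],[0,0,0],0],
  [[0,0,0.015],[0,0,0],0],
  [[0,0,0.01],[0,0,0],0],
  [[0,0,0.01],[0,0,0],0],
  [[0,0,0.01],[0,0,0],0],
  [[0,0,0.004],[0,0,0],0],
  [[0,0,0.001],[0,0,0],0],
  [[0,0,0],[0,0,0],0],
  [[0,0,0],[0,0,0],0],
])

```text
clock: 31.7
eef_pos: [623.4, 78.6, 27.6]
tcp_rot: [3.142, 0.001, 0.046]
contact_force: [-5.6, 0.4, 7.9]
opening: 0.218
```

Call:
play_rows([
  [[0,0,0.001],[0,0,0],0],
  [[0,0,0],[0,0,0],0],
])

```text
clock: 31.9
eef_pos: [623.4, 78.6, 27.6]
tcp_rot: [3.142, 0.001, 0.046]
contact_force: [-8.7, -1.1, 17.9]
opening: 0.22
```

Call:
play_rows([
  [[0,0,0],[0,0,0],50],
  [[0,0,0],[0,0,0],50],
  [[0,0,0],[0,0,0],50],
  [[0,0,0],[0,0,0],50],
  [[0,0,-0.01],[0,0,0],50],
  [[0,0,-0.02],[0,0,0],50],
  [[0,0,-0.03],[0,0,0],50],
  [[0,0,-0.03],[0,0,0],50],
  [[0,0,-0.03],[0,0,0],50],
  [[-0.01,0,-0.03],[0,0,0],50],
  [[-0.02,0.03,0],[0,0,0],50],
  [[-0.02,0.03,0],[0,0,0],50],
  [[-0.02,0.03,0],[0,0,0],50],
  [[-0.02,0.03,0],[0,0,0],50],
  [[-0.02,0.03,0],[0,0,0],50],
  [[-0.02,0.03,0],[0,0,0],50],
  [[-0.02,0.03,0],[0,0,0],50],
  [[-0.02,0.03,0],[0,0,0],50],
  [[-0.02,0.03,0],[0,0,0],50],
  [[-0.02,0.03,0],[0,0,0],50],
])

```text
clock: 33.9
eef_pos: [426.9, -231.9, 176.5]
tcp_rot: [3.141, -0.001, 0.046]
contact_force: [0.0, -0.8, 0.2]
opening: 0.497
```

Call:
play_rows([
  [[0,0.03,0],[0,0,0],50],
  [[0,0.03,0],[0,0,0],50],
  [[0,0.03,0],[0,0,0],50],
  [[0,0,0],[0,0,0],50],
  [[0,0,0],[0,0,0],50],
])

```text
clock: 34.4
eef_pos: [431.5, -320.7, 175.9]
tcp_rot: [-3.141, 0.0, 0.044]
contact_force: [0.7, 0.1, 0.9]
opening: 0.502
```

```bash
cat > fin.py <<'E'
from rig import *
from h import *
import pickle
from ov import circ,rect,over
q=sense();print(q["clock"],q["eef_pos"])
t=grab_frame("top");s=grab_frame("side")
pickle.dump(t,open("topF.pkl","wb"));pickle.dump(s,open("sideF.pkl","wb"))
H=np.zeros((600,800,3),np.uint8)
H[:440,:300]=cv2.convertScaleAbs(crop(t,285,120,75,110,4),alpha=1.2)
H[:330,300:]=cv2.resize(cv2.convertScaleAbs(crop(s,210,150,125,82,4),alpha=1.6),(500,330))
H[440:600,:160]=cv2.convertScaleAbs(crop(t,220,205,40,40,4),alpha=1.2)
H[440:600,160:320]=cv2.convertScaleAbs(crop(t,415,142,40,40,4),alpha=1.2)
c=(559.6,31.2,.045);R=lambda u,v:(c[0]+u*np.cos(c[2])-v*np.sin(c[2]),c[1]+u*np.sin(c[2])+v*np.cos(c[2]))
S=[circ(*R(67,-43),10,62),circ(*R(67,-43),22,6),circ(*R(-67,-43),22,51),rect(*R(-67,43),c[2],22,22,62),rect(*R(67,43),c[2],100,20,40),circ(*R(105,43),14,54),circ(*R(29,43),14,54)]
H[330:600,330:800]=cv2.resize(over(s,210,158,125,72,4,S),(470,270))
cv2.imwrite("pics/p4.png",H)
E
python3 fin.py
```

```text
34.4 [ 431.5137493  -320.74133059  175.92384139]
```

View pics/p4.png

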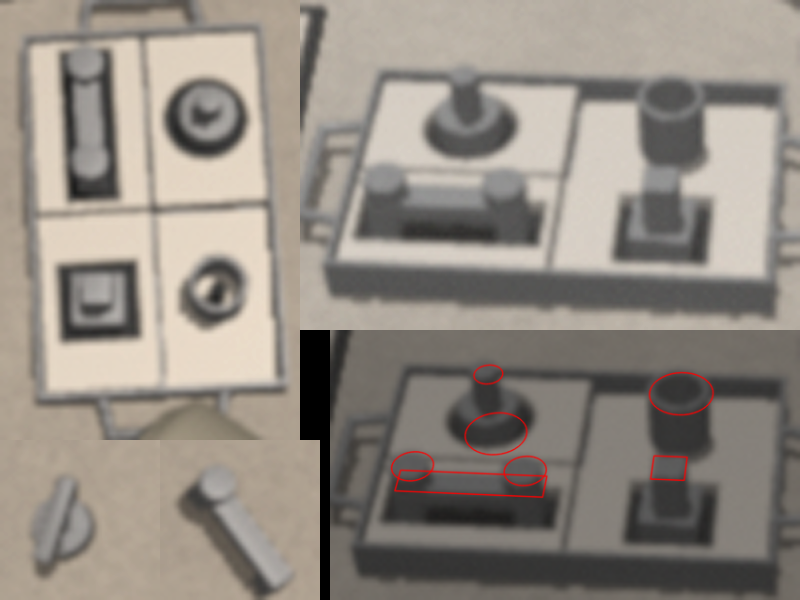

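```bash
python3 - <<'E'
from h import *
t=load("topF");s=load("sideF")
T=lambda x,y:((x+.5)/4-.5+285,(y+.5)/4-.5+120)
D=lambda x,y:((x-300+.5)/4-.5+210,(y+.5)/(330/328*4)-.5+150)
for n,f,a,b,z in[("bridge top",t,T(86,63),T(91,160),54),("bridge side",s,D(386,181),D(504,184),54)]:
    p,q=at(f,a,z),at(f,b,z);print(n,p,q,(p+q)/2,np.linalg.norm(p-q))
for n,f,a,z in[("weight",s,D(465,75),62),("sleeve t",t,T(217,283),51),("sleeve s",s,D(671,98),51),("plug t",t,T(97,291),62),("plug s",s,D(662,180),62)]:print(n,at(f,a,z))
E
```

```text
bridge top [661.84781987  79.93534419] [587.38921901  76.28851651] [624.61851944  78.11193035] 74.54785439109274
bridge side [662.7518412   81.74001473] [588.41779253  76.69591024] [625.58481686  79.21796249] 74.5049916594599
weight [631.30654447 -12.85142702]
sleeve t [495.14427945 -15.01499275]
sleeve s [496.27583051 -16.45795037]
plug t [487.43946741  71.81327574]
plug s [489.61636207  71.17082455]
```

All four are within about 4 mm of their nest centres, at the expected heights. The look-alikes haven't moved and the gripper is clear, so I'm handing in.

```bash
python3 -c "
from rig import *
print(sign_off())"
```

```text
the job is handed in; nothing more can be done
None
```

All four fittings are packed and let go: the plug in the square recess, the weight in the round recess, the sleeve over the post, and the two-boss bridge lengthways in the long recess. I handed the job in at about 34 s; no verdict was reported.

**Final checks:** In the last top and side pictures all four stand upright, within about 4 mm of their nest centres. The bridge's two views agree to about 1 mm. By eye, the cross-bar weight and the one-boss bridge sit where they started; I did not re-measure them. The gripper was clear of everything.

**Disagreements:**
- The side camera put the weight, sleeve and bridge about 5 mm further in y than the top camera at the start, so I grasped at the mean of the two.
- Each fitting touched its recess floor or plate with the tool 3–4 mm higher than calculated. The final pictures agree with all four being fully down.

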